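Take a hardness reading on a pottery sherd

ROBOT

A 7-joint arm with a two-finger parallel gripper is mounted at the origin on the work surface. World frame = base frame: x ahead of the robot, y to its left, z up, the work surface at z = 0. Lengths are in m, angles in rad, forces in N, time in s.
With the tool pointing down it reaches from about 0.4 to 0.85 m from the base axis. Payload 10.4 kg.
Tool frame: the origin (TCP) lies at the very end of the fingers, on their centre line; the grasp point (between the pads) lies 19 mm behind it; z points along the fingers, y is the line along which they close (so a half turn about z gives the same grasp; the last joint's range is limited). The gripper opens to 87 mm and grips with 3 to 60 N. Pads are 19 mm wide; open, the fingers measure 117 mm over their backs; the gripper's body (75 mm by 190 mm) begins 51 mm behind the grasp point.
Start: joints at [-1.171, 0.332, -0.065, 1.46, 0.022, 1.35, -0.088], TCP at [0.256, 0.57, 0.198] pointing down, gripper open.
Joint ranges: [-2.6, 2.6], [-0.5, 2.12], [-1.47, 1.34], [0.16, 2.42], [-1.27, 4.41], [0.06, 2.06], [-2.6, 2.6]. Speed limits (rad/s): [2.22, 2.22, 2.79, 2.79, 3.14, 3.14, 3.14].

INTERFACE

Orientations are given as a unit quaternion [x, y, z, w].
In Python, from bench import status, camera, order gives the robot as it stands.
- The arm moves only by the tool jog_arm, never from a script. Its argument "plan" is a list of rows, each a list of 7 numbers: the turn, a rotation vector about the tool's x, y, z in rad, then the shift along the tool's x, y, z in mm, then the opening, from -1 (shut) to 1 (fully open). A call has 1 to 12 rows; each row is the pose to reach, as a shift and turn from the pose commanded when the call began, along the tool's axes at that moment; what a row does not reach only later rows make up. A row lasts 1/10 s, in which the tool goes at most 50 mm and 8.59 degrees, less where a joint would pass 70% of its speed; a pose out of reach is approached as far as the arm can. A call with a gripper value outside its range is refused whole. The fingers move at their own pace and stop on an object; "squeeze" is the grip in N (left out, the last holds). Time passes only in rows, so rows that repeat a pose let the fingers close. It gives the time, the measured TCP pose, the force, the opening and the grip force at its end, in the units of the state.
- status.read_state(): the state, without advancing time (a new reading comes with each control period).
- camera(name): name is "scene" or "top" or "wrist"; returns a dict with "image" (480x640x3 uint8, red, green, blue), "z_map" (480x640 float32, m along the optical axis (not along the pixel's ray), 0 where there is no reading), "fx", "fy", "cx", "cy" (pixels), "k1" (the pictures are not rectified: a ray, as slopes to the right and down, at radius r is drawn at 1 + k1 r^2 times it, then the intrinsics apply), "world_from_camera" (4x4, takes a point from camera to world coordinates); the wrist camera has in their place "mount" (4x4, takes a point from camera to tool coordinates, whose origin is the TCP and whose axes are the flange's). Camera axes: x right, y down, z forward; pixel columns grow to the right and rows downward; lengths in m; the calibration is good to about 2 mm. A picture is of the moment at which its call begins: read the wrist's pose just before it.
- order.close_job(): hands the job in; it is judged then, once.
The state is a dict: "time": time; "joint_positions": joint angles; "joint_vel": joint speeds; "joint_torque": joint torques, N m; "ee_pos": TCP position; "eef_rot": TCP orientation; "ft_force": force on the tool from outside, world axes, zero at the start; "torque": the same for the moment, N m; "width": finger opening in m; "grip_force": force on a finger pad.
Only numpy, scipy, OpenCV 4.12 (cv2) and the standard library are available. Lean on these libraries where they do the work, as an engineer would, in place of code of your own. Each camera call takes 0.05 s, during which the arm holds its last target. There are 200 camera calls.

TASK

Take the blue hardness gauge out of its black stand and check it first: holding it upright, press its steel nose down on the yellow plunger of the check post until the plunger is at its stop. Then bring the gauge to the sherd in the tilting cradle and hold its nose on the red dot, the gauge square to the sherd's sloping face, pushing lightly so that the sprung nose is about half way in (not bottomed out). Finish while still holding it there for the reading, gripped and steady, without shifting the sherd's cradle setting or disturbing the other things on the desk.

Things in the scene. Friction and masses are not known exactly. Their poses are not given: they have to be found in the camera images.
- gauge: hand gauge, 150 mm long, 0.17 kg, upright in the stand. Origin: its nose end when the nose is fully out; +z along it to its top. From z = 0: steel nose 7 mm thick, ball end 8 mm, to 18 mm; aluminium barrel 18 mm thick to 75 mm; blue box housing from 75 to 150 mm, 34 mm in x, 26 mm in y (grip across y), black display on its -x side, black patch on top
- nose (a joint): how far the gauge's sprung nose is pushed in (m): 0 fully out, 0.012 bottomed out; 0.6 N to start it, then 0.4 N per mm (3 N half way, 5.4 N bottomed out)
- nose_end (a point): the end point of the nose, which moves with it; axes as the gauge's
- stand: black stand, fixed, 100 x 90 mm, 90 mm high; grey top plate 80 x 80 x 12 mm with a 21 mm through hole in the middle. Origin: centre of its underside. The gauge's housing rests on the plate (gauge origin 15 mm above the desk, top 165 mm), barrel and nose hang in the hole; its x, y run roughly along the stand's. Lift it straight up 80 mm or more to take it out
- check_post: round grey steel post fixed to the desk, foot 72 mm diameter, 50 mm high, with the yellow spring plunger on top. Origin: centre of its underside
- plunger (a joint): how far the plunger is pressed down (m): 0 up, 0.006 at its stop; 1 N to start it, 2.5 N at its stop
- plunger_top (a point): centre of the plunger's flat yellow head, 30 mm diameter, 66 mm above the desk when up; moves with it; axes as the check post's
- cradle: fixed tilting cradle: green base 130 x 130 x 18 mm, two aluminium cheeks 74 mm high, 10 mm thick, at its +y and -y sides carry a plate on a stiff hinge 60 mm above the desk, parallel to the base's y. Origin: centre of its underside. The plate's face is set 14 to 28 degrees from level, turned towards the cradle's -x side (roughly to the robot)
- spot (a point): centre of the red dot, 16 mm diameter, in a white disc of 26 mm, on the flat face of the buff sherd (about 85 x 85 mm, 10 mm thick, fixed on the tilting plate); +z is the outward normal of the face; it lies 22 mm from the hinge line along that normal, about 80 mm above the desk
- stapler: bystander: orange and blue stapler, 120 x 32 mm, 40 mm high; origin under its centre, length along x
- eraser: bystander: small black and white eraser, 45 x 22 x 13 mm; origin under its centre
- glasses_case: bystander: purple glasses case, 160 x 65 mm, 42 mm high; origin under its centre, length along x
- loose_sherd: bystander: dark sherd about 64 x 54 mm, 11 mm thick, flat on the desk; origin under its centre

How it is judged:
On the way:
1. the plunger of the check post is pressed to its stop by the nose of the upright gauge (value of joint plunger above 0.0054 m and contact force between gauge and check_post above 1 N and value of joint nose above 0.002 m and distance between nose_end and plunger_top below 0.016 m and angle between gauge's own z axis and vertical below 0.2 rad), for 0.1 s.
At the end, for the whole second after the job is handed in: the fingers hold the gauge still, its nose end on the red dot (within 8 mm of its centre), its axis within 8.5 degrees of the face's normal, the nose pushed in 3 to 9.5 mm by 1 to 7 N; the gauge touches neither stand nor check post and the plunger is up again (distance between nose_end and spot below 0.008 m and angle between the z axis of gauge and the z axis of spot, either way round below 0.15 rad and value of joint nose between 0.003 and 0.0095 m and contact force between gauge and cradle between 1 and 7 N and contact force between the fingers and gauge above 5 N and contact force between gauge and stand below 0.1 N and contact force between gauge and check_post below 0.1 N and value of joint plunger below 0.002 m and linear speed of gauge below 0.02 m/s); the arm keeps its last pose, push and grip.
It fails at once if the sherd is pressed hard (over 15 N) (contact force between gauge and cradle above 15 N).
It fails at once if the sherd is pushed out of its setting (over 6 mm) (distance of spot from where it was at the start of the episode above 0.006 m).
It fails at once if a bystander is moved more than 25 mm (distance of any of stapler, eraser, glasses_case, loose_sherd from where it was at the start of the episode above 0.025 m).
It also fails if it takes over 48 s, if anything falls off the work surface, if the arm or the gripper's body presses on something with over 40 N, if the wrist force passes 120 N, or if a joint passes its speed limit or range.

## Working session

There is one attempt and no reset: what is moved stays moved. The work goes in short steps, Python scripts to look and compute and a tool call to move; the robot and the scene stay as the last step left them, time stands still between calls to the robot, and variables do not carry over. Pictures are saved under pics/ and viewed, at most 10 in all, crops included, and the job is handed in when it is done.

Besides the shell and the picture viewer there is one more tool, called in YAML: its name, and indented under it one key for each argument. jog_arm: Moves the arm, as the interface text tells. Its arguments: {"type":"object","properties":{"plan":{"type":"array"},"squeeze":{"type":"number"}},"required":["plan"]}

```bash
mkdir -p pics; ls; cat > h.py <<'E'
import numpy as np, cv2, pickle
from scipy.spatial.transform import Rotation as R
from bench import status, camera, order
def grab(name):
    s=status.read_state(); c=camera(name)
    if 'mount' in c:
        T=np.eye(4);T[:3,:3]=R.from_quat(s['eef_rot']).as_matrix();T[:3,3]=s['ee_pos']
        c['world_from_camera']=T@np.array(c['mount'])
    return c
def save(c,f): cv2.imwrite(f,c['image'][:,:,::-1])
def slopes(c,uv):
    uv=np.atleast_2d(np.asarray(uv,float)); d=(uv-[c['cx'],c['cy']])/[c['fx'],c['fy']]
    u=d.copy()
    for _ in range(20): u=d/(1+c['k1']*(u**2).sum(1,keepdims=True))
    return u
def ray(c,uv):
    s=slopes(c,uv); T=np.array(c['world_from_camera'])
    return T[:3,3], np.c_[s,np.ones(len(s))]@T[:3,:3].T
def onplane(c,uv,z):
    o,d=ray(c,uv); return o+d*((z-o[2])/d[:,2])[:,None]
def cloud(c):
    v,u=np.mgrid[:480,:640]; uv=np.c_[u.ravel(),v.ravel()]
    o,d=ray(c,uv); return (o+d*c['z_map'].ravel()[:,None]).reshape(480,640,3)
E
python3 - <<'E'
from h import *
for n in('scene','top','wrist'):
    c=grab(n); save(c,f'pics/{n}0.png'); pickle.dump(c,open(n+'.pkl','wb'))
    print(n,c['fx'],c['k1'],np.round(c['world_from_camera'],3).tolist(),(c['z_map']>0).mean())
s=status.read_state();print({k:np.round(v,3).tolist() for k,v in s.items()})
E
```

```text
pics
scene 472.03919810279365 -0.03860258052464339 [[-0.808, 0.386, -0.445, 1.126], [0.589, 0.554, -0.588, 0.755], [0.02, -0.738, -0.675, 0.923], [0.0, 0.0, 0.0, 1.0]] 0.9958430989583333
top 485.0671366248739 0.00507665296567377 [[-0.019, -0.999, 0.041, 0.509], [-1.0, 0.02, 0.015, 0.006], [-0.016, -0.041, -0.999, 1.236], [0.0, 0.0, 0.0, 1.0]] 0.9961686197916667
wrist 349.6964117401219 -0.042237232617822196 [[0.41, 0.883, 0.229, 0.195], [0.912, -0.397, -0.104, 0.598], [-0.001, 0.252, -0.968, 0.384], [0.0, 0.0, 0.0, 1.0]] 0.9720670572916666
{'time': 0.15, 'joint_positions': [-1.171, 0.333, -0.065, 1.461, 0.022, 1.35, -0.088], 'joint_vel': [0.0, -0.003, -0.0, -0.003, -0.001, -0.001, 0.0], 'joint_torque': [0.001, -62.364, 0.025, -39.014, -0.061, 0.037, 0.0], 'ee_pos': [0.256, 0.57, 0.197], 'eef_rot': [0.21, 0.978, -0.001, -0.0], 'ft_force': [0.387, 0.228, -0.546], 'torque': [-0.015, 0.008, 0.026], 'grip_force': 0.0, 'width': 0.087}
```

View pics/scene0.png

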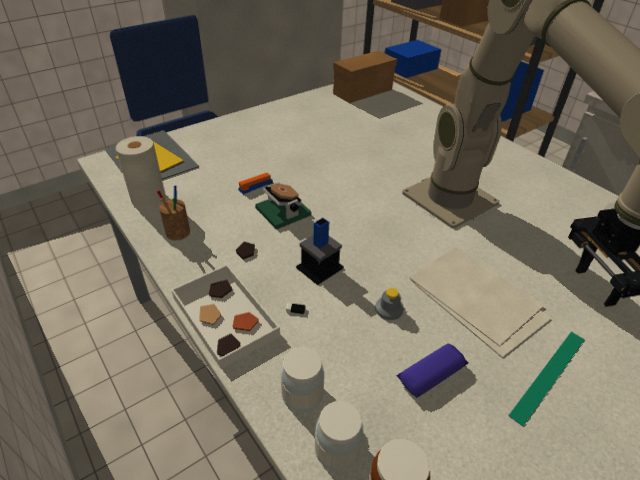

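View pics/top0.png

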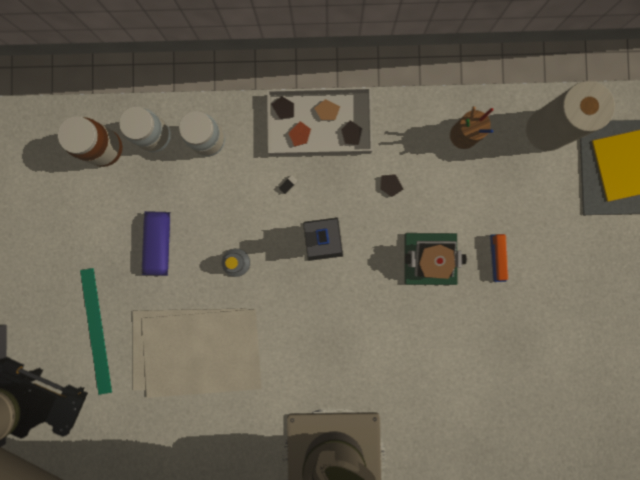

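The scene view shows the gauge at (321,232) in its stand, the yellow plunger at (392,293) and the cradle at (284,200). The top view shows the gauge at (322,237), the plunger at (232,263) and the red dot at (440,261). Next I'll measure each of these in both views.

```bash
cat > m.py <<'E'
from h import *
C={n:pickle.load(open(n+'.pkl','rb')) for n in('scene','top')}
def blob(n,lo,hi,box):
    c=C[n]; hsv=cv2.cvtColor(c['image'],cv2.COLOR_RGB2HSV); m=cv2.inRange(hsv,lo,hi)
    k=np.zeros_like(m);u0,v0,u1,v1=box;k[v0:v1,u0:u1]=1;m=m*k
    return m
def cen(m): v,u=np.nonzero(m); return np.array([u.mean(),v.mean()]),len(u)
def tri(a,b):
    (o1,d1),(o2,d2)=ray(C['scene'],a),ray(C['top'],b);d1=d1[0];d2=d2[0]
    t=np.linalg.lstsq(np.c_[d1,-d2],o2-o1,rcond=None)[0]
    p,q=o1+t[0]*d1,o2+t[1]*d2; return (p+q)/2,np.linalg.norm(p-q)
P={n:cloud(C[n]) for n in C}
for nm,lo,hi,bs,bt in [('plunger',(15,120,80),(35,255,255),(370,270,410,310),(215,245,255,280)),
                ('red',(165,110,60),(180,255,255),(260,175,310,225),(425,245,455,275)),
                ('red2',(0,190,60),(4,255,255),(260,175,310,225),(425,245,455,275)),
                ('blue',(105,120,30),(125,255,255),(305,210,335,250),(305,220,340,255))]:
    r=[]
    for n,b in(('scene',bs),('top',bt)):
        m=blob(n,lo,hi,b)
        if m.any():
            x,k=cen(m); r.append(x); pts=P[n][m>0]; print(nm,n,x.round(1),k,'depth med',np.median(pts,0).round(4),'zmax',np.percentile(pts[:,2],95).round(4))
    if len(r)==2: print('  tri',*tri(*r))
# heights around gauge/stand in top
p=P['top']
for z0,z1,b in((0.155,0.18,(300,215,345,262)),(0.08,0.1,(300,215,345,262)),(0.06,0.12,(400,230,470,290)),(0.055,0.075,(215,245,255,280))):
    u0,v0,u1,v1=b;q=p[v0:v1,u0:u1].reshape(-1,3);q=q[(q[:,2]>z0)&(q[:,2]<z1)]
    print(b,len(q),q.mean(0).round(4),q.min(0).round(3),q.max(0).round(3), cv2.minAreaRect((q[:,:2]*1000).astype(np.float32)))
for n,b in(('scene',(225,160,345,290)),('top',(290,210,475,290))):
    u0,v0,u1,v1=b; save({'image':cv2.resize(C[n]['image'][v0:v1,u0:u1],None,fx=4,fy=4,interpolation=cv2.INTER_CUBIC)},f'pics/z{n}.png')
E
python3 m.py; python3 -c "
import cv2,numpy as np
a=cv2.imread('pics/zscene.png');b=cv2.imread('pics/ztop.png');s=cv2.resize(a,(370,400));b=b[:, :]
o=np.zeros((600,740,3),np.uint8);o[:270,:]=cv2.resize(b,(740,270)) if b.shape[0]>320 else b[:270,:740];o[275:600,:480]=a[:325,:480];cv2.imwrite('pics/z1.png',o)"
```

```text
plunger scene [391.7 292.7] 105 depth med [0.4991 0.2426 0.0659] zmax 0.0688
plunger top [231.  262.5] 131 depth med [0.4975 0.2374 0.0643] zmax 0.069
  tri [0.49592842 0.23878271 0.06015337] 0.0016395436918050503
red scene [265. 180.] 3 depth med [ 0.4632 -0.4113  0.0181] zmax 0.0214
red2 scene [282.5 189. ] 2 depth med [ 0.4932 -0.2559  0.0825] zmax 0.0844
red2 top [439.5 260.5] 12 depth med [ 0.4922 -0.2615  0.0815] zmax 0.0821
  tri [ 0.49129749 -0.2610654   0.07896429] 0.0021983644448482476
blue scene [320.3 234.1] 343 depth med [0.5634 0.0296 0.1328] zmax 0.1639
blue top [323.7 236.6] 51 depth med [0.5522 0.0083 0.1634] zmax 0.166
  tri [0.55142421 0.0126767  0.11888719] 0.003395909456037891
(300, 215, 345, 262) 178 [0.5519 0.0158 0.1636] [0.535 0.002 0.157] [0.57 0.03 0.17] ((552.257080078125, 15.88638687133789), (33.76152038574219, 25.5681095123291), 8.220504760742188)
(300, 215, 345, 262) 953 [0.5518 0.0158 0.0888] [ 0.509 -0.026  0.081] [0.595 0.058 0.096] ((552.283935546875, 15.830799102783203), (79.94410705566406, 79.95401763916016), 6.126214027404785)
(400, 230, 470, 290) 1614 [ 0.4984 -0.2526  0.0775] [ 0.45  -0.326  0.06 ] [ 0.54  -0.182  0.099] ((494.53021240234375, -253.75784301757812), (143.27796936035156, 88.65584564208984), 88.95983123779297)
(215, 245, 255, 280) 124 [0.4968 0.2378 0.0643] [0.483 0.223 0.055] [0.51  0.253 0.071] ((496.693603515625, 238.2689208984375), (29.535425186157227, 26.608661651611328), 88.93280029296875)
```

View pics/z1.png

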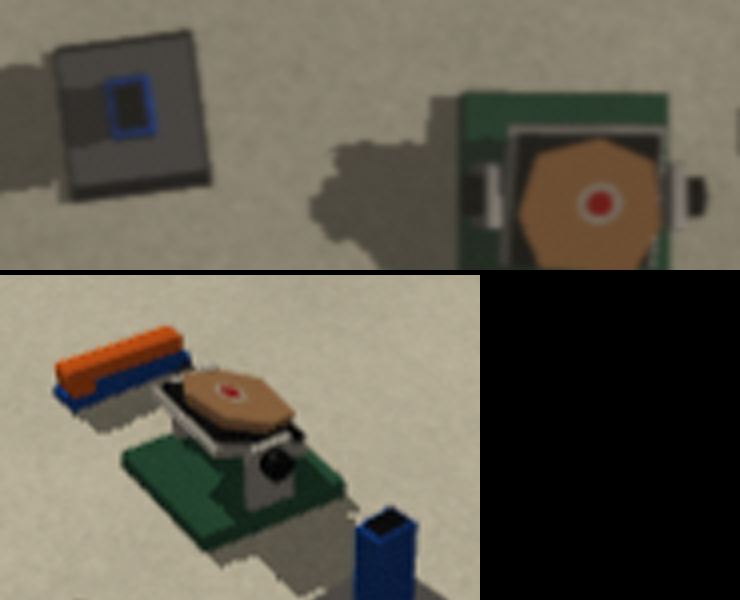

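The crops confirm the layout: the gauge's black top sits near the middle of the stand, and the red dot is central on a sherd tilted towards the robot. Next I'll fit the sherd plane from both views, and work out the first move.

```bash
cat > pl.py <<'E'
from h import *
def plane(c,box,show=''):
    hsv=cv2.cvtColor(c['image'],cv2.COLOR_RGB2HSV); m=cv2.inRange(hsv,(5,100,60),(18,255,255))
    k=np.zeros_like(m);u0,v0,u1,v1=box;k[v0:v1,u0:u1]=1;m=cv2.erode(m*k,np.ones((3,3)))
    q=cloud(c)[m>0]; q=q[q[:,2]>.055]
    for _ in range(4):
        o=np.median(q,0) if _==0 else q.mean(0); n=np.linalg.svd(q-q.mean(0))[2][2]; n*=np.sign(n[2]); r=(q-q.mean(0))@n; q=q[abs(r)<max(2.0*r.std(),1e-3)]
    o=q.mean(0)
    # dot
    r=c['image'].astype(int); k2=np.zeros((480,640),bool);k2[v0:v1,u0:u1]=1
    h=hsv[...,0]; red=k2&((h<5)|(h>172))&(hsv[...,1]>150)&(r[...,0]>80)
    uv=np.argwhere(red)[:,::-1].mean(0); oo,d=ray(c,uv); d=d[0]; p=oo+d*((o-oo)@n)/(d@n)
    print(show,len(q),'rms',r.__class__ and round(float(((q-o)@n).std()),4),'n',n.round(4),'tilt',np.degrees(np.arccos(n[2])).round(2),'az',np.degrees(np.arctan2(n[1],n[0])).round(1),'dot',uv.round(1),red.sum(),p.round(4))
    return n,p
if __name__=='__main__':
    for n,b in(('scene',(255,170,312,225)),('top',(405,230,468,290))):
        plane(pickle.load(open(n+'.pkl','rb')),b,n)
E
cat > rel.py <<'E'
# relative tool move from current commanded pose (approx measured) to target world pose
from h import *
def rel(pos,ytool,ztool=(0,0,-1),s=None):
    s=s or status.read_state(); A=R.from_quat(s['eef_rot'])
    z=np.array(ztool,float);z/=np.linalg.norm(z);y=np.array(ytool,float);y-=z*(y@z);y/=np.linalg.norm(y)
    B=R.from_matrix(np.c_[np.cross(y,z),y,z])
    print('turn',(A.inv()*B).as_rotvec().round(4),'shift mm',(A.inv().apply(np.array(pos)-s['ee_pos'])*1000).round(1),'t',s['time'],'ee',np.round(s['ee_pos'],4))
E
python3 - <<'E'
import runpy; runpy.run_path('pl.py',run_name='__main__')
from rel import *
a=np.radians(8-90)
rel((.552,.016,.25),(np.cos(a),np.sin(a),0))
E
```

```text
scene 143 rms 0.0009 n [-0.3698 -0.004   0.9291] tilt 21.71 az -179.4 dot [281.8 188.6] 5 [ 0.4918 -0.2622  0.0798]
top 701 rms 0.0202 n [-0.9089 -0.3932  0.139 ] tilt 82.01 az -156.6 dot [439.5 260.3] 22 [ 0.4929 -0.2579  0.0959]
turn [-4.0000e-04  1.4000e-03  2.5792e+00] shift mm [-496.8 -383.7  -52.4] t 0.15 ee [0.2563 0.5697 0.1971]
```

jog_arm:
  plan:
    - [0,0,2.58,-497,-384,-52,1]
    - [0,0,2.58,-497,-384,-52,1]
    - [0,0,2.58,-497,-384,-52,1]
    - [0,0,2.58,-497,-384,-52,1]
    - [0,0,2.58,-497,-384,-52,1]
    - [0,0,2.58,-497,-384,-52,1]
    - [0,0,2.58,-497,-384,-52,1]
    - [0,0,2.58,-497,-384,-52,1]
    - [0,0,2.58,-497,-384,-52,1]
    - [0,0,2.58,-497,-384,-52,1]
    - [0,0,2.58,-497,-384,-52,1]
    - [0,0,2.58,-497,-384,-52,1]

```text
time: 1.35
ee_pos: [0.5384, 0.0405, 0.2475]
eef_rot: [0.898, 0.441, 0.0, -0.0]
ft_force: [0.4, -0.1, -0.5]
width: 0.0868
grip_force: 0.0
```

```bash
python3 - <<'E'
from rel import *
a=np.radians(8-90)
rel((.552,.016,.25),(np.cos(a),np.sin(a),0))
print(np.round(status.read_state()['joint_positions'],2))
E
```

```text
turn [-2.000e-04 -5.000e-04  7.732e-01] shift mm [-11.1  25.7  -2.5] t 1.35 ee [0.5384 0.0405 0.2475]
[-0.61  0.12  0.5   1.63 -0.06  1.4  -0.77]
```

jog_arm:
  plan:
    - [0,0,0.773,-11,26,-2,1]
    - [0,0,0.773,-11,26,-2,1]
    - [0,0,0.773,-11,26,-2,1]
    - [0,0,0.773,-11,26,-2,1]
    - [0,0,0.773,-11,26,-2,1]
    - [0,0,0.773,-11,26,-2,1]
    - [0,0,0.773,-11,26,-2,1]

```text
time: 2.05
ee_pos: [0.5518, 0.018, 0.2491]
eef_rot: [0.997, 0.074, -0.0, -0.0]
ft_force: [-0.2, -0.8, 0.3]
width: 0.0873
grip_force: 0.0
```

```bash
python3 - <<'E'
from rel import *
print(np.round(status.read_state()['joint_positions'],2))
c=grab('wrist'); pickle.dump(c,open('w1.pkl','wb')); save(c,'pics/w1.png')
p=cloud(c); q=p.reshape(-1,3)
for z0,z1,r in((.155,.18,.035),(.08,.1,.07),(.08,.1,.056)):
    k=(q[:,2]>z0)&(q[:,2]<z1)&(np.hypot(q[:,0]-.552,q[:,1]-.016)<r); a=q[k]
    print(len(a),a.mean(0).round(4),np.median(a[:,2]).round(4),cv2.minAreaRect((a[:,:2]*1000).astype(np.float32)))
E
```

```text
[-0.63  0.15  0.58  1.6  -0.08  1.41 -1.46]
1345 [0.5546 0.0172 0.1649] 0.1652 ((553.48828125, 16.979772567749023), (33.586360931396484, 25.853878021240234), 7.468372344970703)
4630 [0.5592 0.018  0.09  ] 0.09 ((552.9453125, 16.979698181152344), (80.53099060058594, 80.1672592163086), 6.271393299102783)
4622 [0.5592 0.018  0.09  ] 0.09 ((552.9453125, 16.979698181152344), (80.53099060058594, 80.1672592163086), 6.271393299102783)
```

View pics/w1.png

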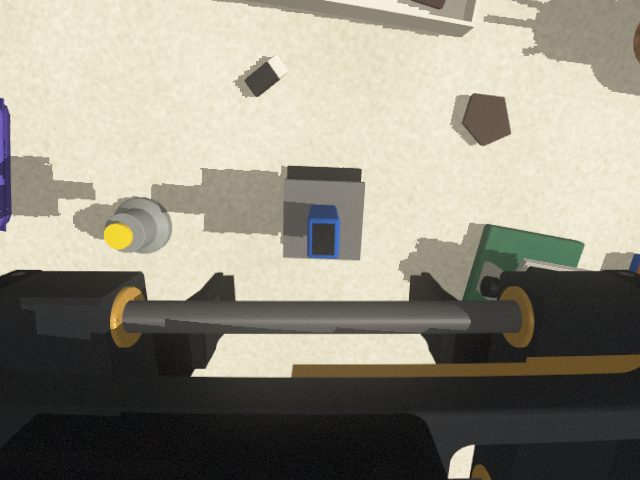

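The wrist view shows the gauge top at (323,237), lined up with the fingers. Three views agree on about (0.553, 0.0165) with its top at 0.165. Next is the descent.

```bash
python3 - <<'E'
from rel import *
a=np.radians(7.2-90)
rel((.553,.0168,.113),(np.cos(a),np.sin(a),0))
E
```

```text
turn [-0.0001  0.0001  0.024 ] shift mm [  1.    1.4 136.1] t 2.1 ee [0.5519 0.018  0.2491]
```

jog_arm:
  plan:
    - [0,0,0.024,1,1.4,30,1]
    - [0,0,0.024,1,1.4,60,1]
    - [0,0,0.024,1,1.4,85,1]
    - [0,0,0.024,1,1.4,110,1]
    - [0,0,0.024,1,1.4,125,1]
    - [0,0,0.024,1,1.4,136,1]
    - [0,0,0.024,1,1.4,136,1]
    - [0,0,0.024,1,1.4,136,1]

```text
time: 2.9
ee_pos: [0.5536, 0.0167, 0.114]
eef_rot: [0.998, 0.061, 0.0, -0.0]
ft_force: [0.5, 0.7, 0.0]
width: 0.0871
grip_force: 0.0
```

jog_arm:
  plan:
    - [0,0,0,0,0,0,-0.3]
    - [0,0,0,0,0,0,-0.45]
    - [0,0,0,0,0,0,-0.6]
    - [0,0,0,0,0,0,-1]
    - [0,0,0,0,0,0,-1]
    - [0,0,0,0,0,0,-1]
    - [0,0,0,0,0,0,-1]
    - [0,0,0,0,0,0,-1]
    - [0,0,0,0,0,0,-1]
    - [0,0,0,0,0,0,-1]
  squeeze: 30

```text
time: 3.9
ee_pos: [0.5531, 0.0167, 0.1132]
eef_rot: [0.998, 0.061, 0.0, -0.0]
ft_force: [0.8, -0.1, -0.6]
width: 0.0255
grip_force: 29.9
```

Gripped at a width of 25.5 mm. Next I'll lift it straight up.

jog_arm:
  plan:
    - [0,0,0,0,0,-8,-1]
    - [0,0,0,0,0,-24,-1]
    - [0,0,0,0,0,-48,-1]
    - [0,0,0,0,0,-72,-1]
    - [0,0,0,0,0,-96,-1]
    - [0,0,0,0,0,-115,-1]
    - [0,0,0,0,0,-115,-1]
    - [0,0,0,0,0,-115,-1]

```text
time: 4.7
ee_pos: [0.553, 0.0167, 0.228]
eef_rot: [0.998, 0.061, 0.0, -0.0]
ft_force: [-1.4, -0.3, -1.9]
width: 0.0255
grip_force: 29.9
```

```bash
python3 - <<'E'
from rel import *
c=grab('scene'); pickle.dump(c,open('s2.pkl','wb')); save({'image':cv2.resize(c['image'][150:330,250:450],None,fx=3,fy=3,interpolation=cv2.INTER_CUBIC)},'pics/s2.png')
s=status.read_state();print(s['grip_force'],s['width'],s['ft_force'])
rel((.4975,.238,.19),(np.cos(np.radians(7.2-90)),np.sin(np.radians(7.2-90)),0))
# plunger in wrist view w1
w=pickle.load(open('w1.pkl','rb'));m=cv2.inRange(cv2.cvtColor(w['image'],cv2.COLOR_RGB2HSV),(22,150,120),(35,255,255));m[:200]=0;m[255:]=0;m[:,180:]=0
q=cloud(w)[m>0];print(len(q),np.median(q,0),cv2.minAreaRect((q[abs(q[:,2]-.066)<.004][:,:2]*1000).astype(np.float32)))
E
```

```text
29.918934437446296 0.025737028068868018 [-1.00091463 -0.07590867 -2.12592039]
turn [-0.0001  0.0012 -0.0038] shift mm [ -27.8 -226.4   37.4] t 4.75 ee [0.5526 0.0167 0.2273]
600 [0.49924101 0.23727194 0.06578261] ((498.5614929199219, 238.60171508789062), (28.21156883239746, 29.88620948791504), 10.07386589050293)
```

View pics/s2.png

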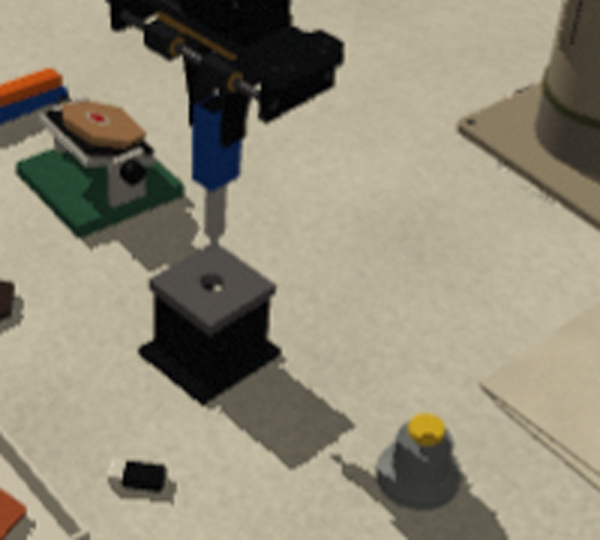

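The gauge is clear of the stand and hangs straight at about (215,170) in the crop. Next I'll move it over the plunger.

jog_arm:
  plan:
    - [0,0,0,-5,-40,5,-1]
    - [0,0,0,-11,-85,15,-1]
    - [0,0,0,-17,-130,25,-1]
    - [0,0,0,-22,-175,37,-1]
    - [0,0,0,-26,-210,42,-1]
    - [0,0,0,-27,-226,45,-1]
    - [0,0,0,-27,-226,45,-1]
    - [0,0,0,-27,-226,45,-1]

```text
time: 5.55
ee_pos: [0.499, 0.2364, 0.1826]
eef_rot: [0.998, 0.06, -0.0, 0.001]
ft_force: [-0.3, -1.2, -0.9]
width: 0.026
grip_force: 29.9
```

```bash
python3 - <<'E'
from rel import *
print(status.read_state()['ft_force'],np.round(status.read_state()['joint_positions'],2))
rel((.498,.238,.150),(np.cos(np.radians(7.2-90)),np.sin(np.radians(7.2-90)),0))
E
```

```text
[-0.30079856 -1.15367727 -0.92086034] [-0.89  0.18  0.41  1.7  -0.08  1.28 -1.91]
turn [ 0.0013  0.0008 -0.0048] shift mm [-0.8 -1.8 32.6] t 5.55 ee [0.499  0.2364 0.1826]
```

jog_arm:
  plan:
    - [0,0,0,-1,-1,10,-1]
    - [0,0,0,-1,-1,18,-1]
    - [0,0,0,-1,-1,23,-1]
    - [0,0,0,-1,-1,28,-1]
    - [0,0,0,-1,-1,32,-1]
    - [0,0,0,-1,-1,33,-1]
    - [0,0,0,-1,-1,33,-1]
    - [0,0,0,-1,-1,33,-1]
    - [0,0,0,-1,-1,33,-1]

```text
time: 6.45
ee_pos: [0.4979, 0.2387, 0.1506]
eef_rot: [0.998, 0.061, 0.0, -0.0]
ft_force: [-0.2, -2.1, 1.6]
width: 0.0262
grip_force: 29.9
```

```bash
python3 - <<'E'
from rel import *
c=grab('scene'); save({'image':cv2.resize(c['image'][220:330,330:450],None,fx=5,fy=5,interpolation=cv2.INTER_CUBIC)},'pics/s3.png')
s=status.read_state();print(s['ee_pos'],s['ft_force'],s['grip_force'])
E
```

```text
[0.49789424 0.23870216 0.15052979] [-0.82225984 -1.87177787  1.31536393] 29.908136415760964
```

View pics/s3.png

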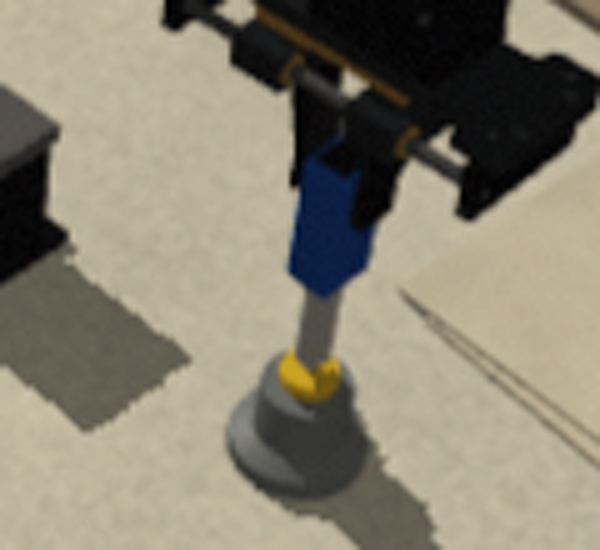

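The nose stands centred on the yellow head at (315,375), the gauge is upright, and the force change of about 3.3 N means the plunger is at its stop. I'll press 2 mm more for margin, then lift.

jog_arm:
  plan:
    - [0,0,0,0,0,2,-1]
    - [0,0,0,0,0,2,-1]
    - [0,0,0,0,0,2,-1]
    - [0,0,0,0,0,2,-1]
    - [0,0,0,0,0,-5,-1]
    - [0,0,0,0,0,-20,-1]
    - [0,0,0,0,0,-45,-1]
    - [0,0,0,0,0,-75,-1]
    - [0,0,0,0,0,-100,-1]
    - [0,0,0,0,0,-100,-1]

```text
time: 7.5
ee_pos: [0.4988, 0.2398, 0.2538]
eef_rot: [0.998, 0.061, 0.002, -0.002]
ft_force: [1.3, -0.1, -2.4]
width: 0.0261
grip_force: 29.9
```

```bash
python3 - <<'E'
from rel import *
rel((.46,-.16,.25),(np.cos(np.radians(7.2-90)),np.sin(np.radians(7.2-90)),0))
c=pickle.load(open('top.pkl','rb')); p=cloud(c)
m=np.zeros((480,640),bool); m[240:285,418:460]=1
hsv=cv2.cvtColor(c['image'],cv2.COLOR_RGB2HSV); m&=(hsv[...,0]<16)&(hsv[...,1]>110); m=cv2.erode(m.astype(np.uint8),np.ones((5,5)))>0
q=p[m]; n=np.linalg.svd(q-q.mean(0))[2][2];n*=np.sign(n[2]);print(len(q),((q-q.mean(0))@n).std(),n,np.degrees(np.arccos(n[2])))
g=p[230:290,400:465].reshape(-1,3); g=g[(g[:,2]>.01)&(g[:,2]<.025)]; print(g.mean(0),cv2.minAreaRect((g[:,:2]*1000).astype(np.float32)))
E
```

```text
turn [-0.0034 -0.0044 -0.0034] shift mm [-87.3 392.1   2.1] t 7.5 ee [0.4988 0.2398 0.2538]
477 0.019064368350993868 [-0.95016745 -0.29088077  0.11211685] 83.56264279800952
[ 0.49731281 -0.2445323   0.01699486] ((496.701416015625, -253.99627685546875), (130.71795654296875, 128.25770568847656), 88.80615234375)
```

jog_arm:
  plan:
    - [0,0,0,-10,30,0,-1]
    - [0,0,0,-24,75,0,-1]
    - [0,0,0,-38,120,0,-1]
    - [0,0,0,-52,165,0,-1]
    - [0,0,0,-68,210,0,-1]
    - [0,0,0,-83,255,0,-1]
    - [0,0,0,-98,300,0,-1]
    - [0,0,0,-112,340,0,-1]
    - [0,0,0,-124,375,0,-1]
    - [0,0,0,-130,397,0,-1]
    - [0,0,0,-130,397,0,-1]
    - [0,0,0,-130,397,0,-1]

```text
time: 8.7
ee_pos: [0.4167, -0.1707, 0.2496]
eef_rot: [0.998, 0.061, -0.0, -0.0]
ft_force: [0.3, 0.6, -1.2]
width: 0.0258
grip_force: 29.9
```

```bash
python3 - <<'E'
from rel import *
print(np.round(status.read_state()['joint_positions'],2), status.read_state()['ee_pos'])
def fit(c,m,nm):
    q=cloud(c)[m>0]; q=q[(q[:,2]>.06)&(q[:,2]<.105)]
    for _ in range(5):
        n=np.linalg.svd(q-q.mean(0),full_matrices=False)[2][2]; n*=np.sign(n[2]); r=(q-q.mean(0))@n; k=abs(r)<max(2*r.std(),.0015); q=q[k]
    o=q.mean(0); print(nm,len(q),r.std().round(5),n.round(4),'tilt',np.degrees(np.arccos(n[2])).round(2),o.round(4)); return n,o
def dot(c,m,n,o,nm):
    uv=np.argwhere(m)[:,::-1].mean(0); oo,d=ray(c,uv); d=d[0]; print(nm,'dot',uv.round(1),m.sum(),(oo+d*((o-oo)@n)/(d@n)).round(4))
c=grab('wrist'); pickle.dump(c,open('w2.pkl','wb')); save(c,'pics/w2.png')
for nm,b in(('top',(418,240,460,285)),('scene',(258,172,310,215)),('w2',(330,0,639,300))):
    c=pickle.load(open(nm+'.pkl','rb')); hsv=cv2.cvtColor(c['image'],cv2.COLOR_RGB2HSV); k=np.zeros((480,640),bool); u0,v0,u1,v1=b;k[v0:v1,u0:u1]=1
    P=cloud(c); k&=(abs(P[...,0]-.495)<.06)&(abs(P[...,1]+.257)<.05)
    m=k&(hsv[...,0]<18)&(hsv[...,1]>90)
    n,o=fit(c,cv2.erode(m.astype(np.uint8),np.ones((3,3))),nm)
    red=k&((hsv[...,0]<5)|(hsv[...,0]>172))&(hsv[...,1]>150)&(np.linalg.norm(P-[.492,-.262,.08],axis=2)<.02); dot(c,red,n,o,nm)
E
```

```text
[-0.59 -0.18  0.79  1.85  0.13  1.43 -1.28] [ 0.41668049 -0.17066682  0.24962409]
top 649 0.00164 [-0.3605  0.0035  0.9328] tilt 21.13 [ 0.4899 -0.2556  0.08  ]
top dot [439.5 260.3] 22 [ 0.4927 -0.2613  0.0811]
scene 152 0.0009 [-0.3689 -0.0046  0.9295] tilt 21.65 [ 0.495  -0.2451  0.0811]
scene dot [281.8 188.6] 5 [ 0.4917 -0.2623  0.0797]
w2 4488 0.00065 [-0.3636  0.0097  0.9315] tilt 21.33 [ 0.4921 -0.2536  0.0813]
w2 dot [420.  155.5] 175 [ 0.4935 -0.2596  0.0819]
```

View pics/w2.png

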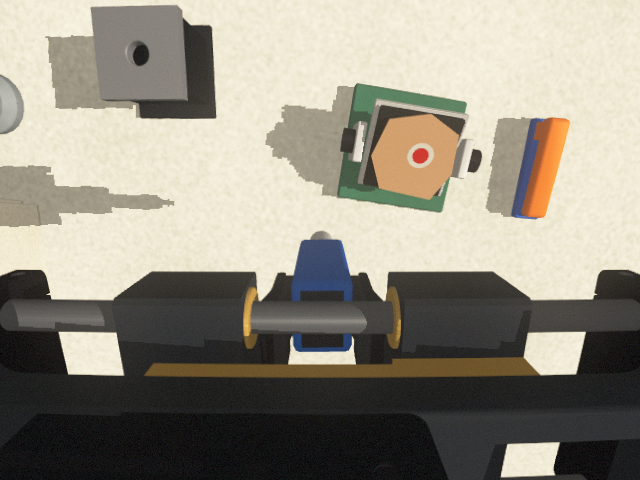

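The wrist view shows the red dot at (420,155), and the sherd's face is unobstructed. Three views agree on a spot near (0.4928, -0.2605, 0.0812) and a tilt of 21.4°.

```bash
python3 - <<'E'
from rel import *
S=np.array([.4928,-.2605,.0812]); n=np.array([-.3645,.003,.931]);n/=np.linalg.norm(n)
for h in(.07,.03): 
    p=S+n*(.0982+h); print(p.round(4)); rel(p,(0.05,-1,0),-n)
E
```

```text
[ 0.4315 -0.26    0.2378]
turn [-0.0352  0.3724  0.0759] shift mm [ 3.4 91.  11.8] t 8.75 ee [ 0.4169 -0.1701  0.2497]
[ 0.4461 -0.2601  0.2006]
turn [-0.0352  0.3724  0.0759] shift mm [17.9 93.  49. ] t 8.75 ee [ 0.4169 -0.1701  0.2497]
```

jog_arm:
  plan:
    - [-0.007,0.075,0.015,1,15,0,-1]
    - [-0.014,0.15,0.03,2,35,0,-1]
    - [-0.021,0.225,0.045,3,60,5,-1]
    - [-0.028,0.3,0.06,3,80,10,-1]
    - [-0.035,0.372,0.076,3,91,12,-1]
    - [-0.035,0.372,0.076,3,91,12,-1]
    - [-0.035,0.372,0.076,3,91,12,-1]
    - [-0.035,0.372,0.076,3,91,12,-1]
    - [-0.035,0.372,0.076,3,91,12,-1]

```text
time: 9.65
ee_pos: [0.4317, -0.2602, 0.2384]
eef_rot: [0.982, 0.023, 0.185, 0.006]
ft_force: [-0.5, -0.7, -2.1]
width: 0.0258
grip_force: 29.9
```

```bash
python3 - <<'E'
from rel import *
S=np.array([.4928,-.2605,.0812]); n=np.array([-.3645,.003,.931]);n/=np.linalg.norm(n)
s=status.read_state();print(np.round(s['joint_positions'],2),s['ft_force'],s['joint_vel'])
for h in(.015,-.006): 
    p=S+n*(.0982+h); rel(p,(0.05,-1,0),-n)
# gauge axis in hand, from the scene camera: blue+barrel line in both views
c=grab('scene'); pickle.dump(c,open('s4.pkl','wb')); save({'image':cv2.resize(c['image'][120:250,220:350],None,fx=4,fy=4,interpolation=cv2.INTER_CUBIC)},'pics/s4.png')
P=cloud(c); R_=R.from_quat(s['eef_rot']); q=R_.inv().apply((P-s['ee_pos']).reshape(-1,3))
k=(abs(q[:,0])<.03)&(abs(q[:,1])<.03)&(q[:,2]>.005)&(q[:,2]<.105); a=q[k]
for z0 in np.arange(.005,.1,.015):
    b=a[(a[:,2]>=z0)&(a[:,2]<z0+.015)]; print(z0.round(3),len(b),b.mean(0).round(4),b[:,:2].min(0).round(4),b[:,:2].max(0).round(4)) if len(b) else 0
E
```

```text
[-0.46 -0.45  0.83  2.03  0.22  1.08 -1.21] [-0.48638256 -0.72959231 -2.10918065] [ 0.00165152 -0.00182475  0.00610059  0.00233285 -0.00019252 -0.00502766
  0.00169364]
turn [0.0008 0.001  0.0014] shift mm [-0.3 -0.3 55.4] t 9.65 ee [ 0.4317 -0.2602  0.2384]
turn [0.0008 0.001  0.0014] shift mm [-0.3 -0.3 76.4] t 9.65 ee [ 0.4317 -0.2602  0.2384]
0.005 67 [ 0.0063 -0.0089  0.0128] [-0.0169 -0.0187] [0.0198 0.0089]
0.02 32 [ 0.0054 -0.0073  0.0264] [-0.0134 -0.0162] [0.0169 0.0076]
0.035 30 [ 0.0033 -0.0067  0.0426] [-0.0079 -0.0135] [0.0095 0.004 ]
0.05 29 [ 0.0045 -0.0064  0.0571] [-0.0046 -0.0124] [0.0126 0.0061]
0.065 34 [ 0.0037 -0.007   0.0727] [-0.0096 -0.0149] [0.0113 0.0049]
0.08 10 [ 0.0011 -0.0039  0.089 ] [-0.0052 -0.0092] [ 0.0051 -0.0001]
0.095 2 [-0.0002 -0.0049  0.0965] [-0.0031 -0.0057] [ 0.0026 -0.004 ]
```

View pics/s4.png

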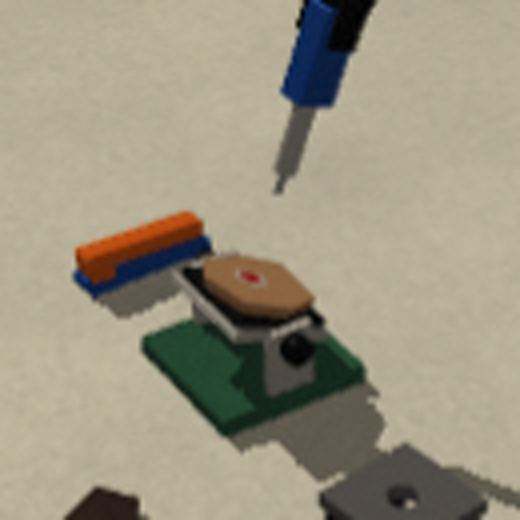

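The gauge is in line with the tool, and its nose at (280,190) in the crop is heading for the dot at (250,277). I'll advance along the normal in two steps.

jog_arm:
  plan:
    - [0,0,0,0,0,15,-1]
    - [0,0,0,0,0,35,-1]
    - [0,0,0,0,0,50,-1]
    - [0,0,0,0,0,57,-1]
    - [0,0,0,0,0,60,-1]
    - [0,0,0,0,0,60,-1]
    - [0,0,0,0,0,60,-1]
    - [0,0,0,0,0,60,-1]

```text
time: 10.5
ee_pos: [0.4531, -0.2617, 0.183]
eef_rot: [0.982, 0.022, 0.186, 0.006]
ft_force: [-0.5, 0.4, -2.1]
width: 0.0256
grip_force: 29.9
```

```bash
python3 - <<'E'
from rel import *
S=np.array([.4928,-.2605,.0812]); n=np.array([-.3645,.003,.931]);n/=np.linalg.norm(n)
s=status.read_state();print(np.round(s['joint_positions'],2),s['ft_force'])
rel(S+n*(.0982-.006),(0.05,-1,0),-n)
A=grab('wrist'); c=grab('scene')
a=cv2.resize(c['image'][160:220,250:320],None,fx=5,fy=5,interpolation=cv2.INTER_CUBIC); b=A['image'][130:330,200:440]
b=cv2.resize(b,(400,333)); o=np.zeros((340,760,3),np.uint8);o[:300,:350]=a;o[:333,355:755]=b; save({'image':o},'pics/m5.png')
E
```

```text
[-0.54 -0.36  0.96  2.08  0.18  0.93 -1.17] [-0.45169473  0.39143179 -2.05543698]
turn [ 0.0009 -0.0012 -0.0011] shift mm [-0.  -1.5 17.1] t 10.5 ee [ 0.4531 -0.2617  0.183 ]
```

View pics/m5.png

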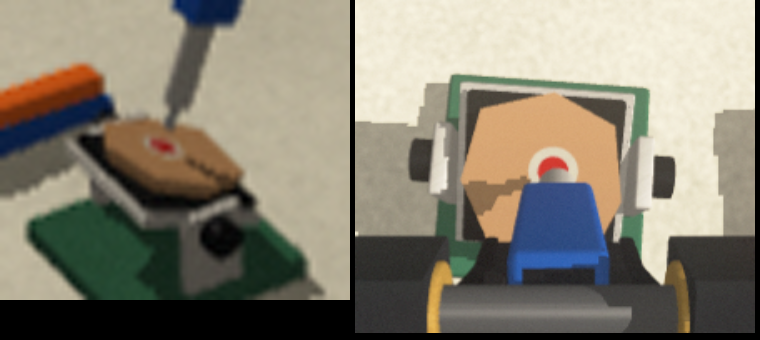

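The nose is about 11 mm above the face and its line runs into the dot in both views. I'll push in 17 mm slowly.

jog_arm:
  plan:
    - [0,0,0,0,-0.5,4,-1]
    - [0,0,0,0,-1,8,-1]
    - [0,0,0,0,-1,11,-1]
    - [0,0,0,0,-1,13,-1]
    - [0,0,0,0,-1,15,-1]
    - [0,0,0,0,-1,17,-1]
    - [0,0,0,0,-1,17,-1]
    - [0,0,0,0,-1,17,-1]
    - [0,0,0,0,-1,17,-1]
    - [0,0,0,0,-1,17,-1]
    - [0,0,0,0,-1,17,-1]

```text
time: 11.7
ee_pos: [0.4591, -0.2605, 0.1666]
eef_rot: [0.982, 0.022, 0.186, 0.006]
ft_force: [-1.4, 1.3, 1.4]
width: 0.0256
grip_force: 29.9
```

```bash
python3 - <<'E'
from rel import *
n=np.array([-.3645,.003,.931]);n/=np.linalg.norm(n); S=np.array([.4928,-.2605,.0812])
F=[]
for i in range(5):
    c=grab('scene' if i else 'wrist'); 
    if i==0: A=c
    F.append(status.read_state()['ft_force'])
s=status.read_state(); F=np.array(F); print(F.round(2),F.mean(0).round(2),'along n',(F.mean(0)@n).round(2),s['grip_force'],s['joint_vel'].__class__)
rel(S+n*(.0982-.006),(0.05,-1,0),-n)
P=cloud(c); hsv=cv2.cvtColor(c['image'],cv2.COLOR_RGB2HSV); 
a=cv2.resize(c['image'][160:220,250:320],None,fx=5,fy=5,interpolation=cv2.INTER_CUBIC); b=cv2.resize(A['image'][130:330,200:440],(400,333)); o=np.zeros((340,760,3),np.uint8);o[:300,:350]=a;o[:333,355:755]=b; save({'image':o},'pics/m6.png')
E
```

```text
[[-1.56  1.13  1.44]
 [-1.69  1.25  0.39]
 [-1.05  1.41  0.86]
 [-1.71  1.17  0.86]
 [-1.28  1.18  0.85]] [-1.46  1.23  0.88] along n 1.35 29.93690319126472 <class 'numpy.ndarray'>
turn [ 0.0007 -0.0004 -0.0009] shift mm [ 0.3 -0.2 -0.5] t 11.95 ee [ 0.4591 -0.2605  0.1665]
```

View pics/m6.png

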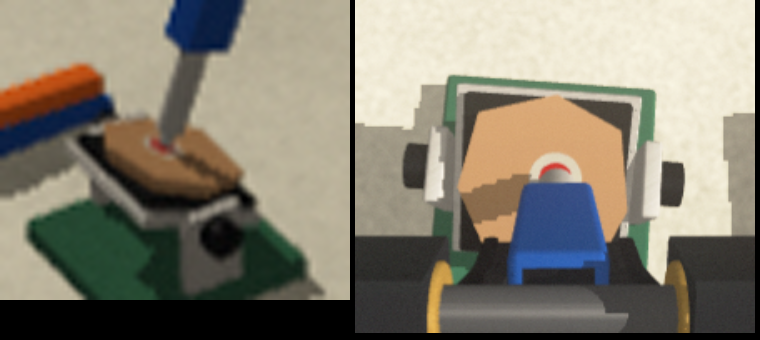

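The force change along the normal is 3.1 N, so the nose is about 6 mm in. The nose sits on the dot in both views, so I'll hand in.

```bash
python3 -c "
from bench import order; print(order.close_job())"
```

```text
the job is handed in; nothing more can be done
None
```

I pressed the check-post plunger to its stop and handed the job in with the gauge held square on the red dot, its nose about 6 mm in at roughly 3 N; the hand-in returned no verdict.

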